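Open the parts tub and fit the clip shoe to the copy stand

TASK

Fit the copy stand's clip shoe, which is kept in the lidded tub. Tip the orange lid up by its grip end with its heel still on the tub, draw it out from under the two keepers, and lay it (do not drop it) flat, grip up and centred on the green mat; then take the shoe out, set it upright on the stand's apron and slide its narrow end along the tapered dovetail way until it wedges tight, and let go. Leave everything else on the desk where it is.

Things in the scene. Friction and masses are not known exactly. Their poses are not given: they have to be found in the camera images.
- tub: Green open-topped tub screwed to the desk, 160 (x) x 120 (y) x 92 tall, walls and floor 5 thick (inside 150 x 110). Origin: centre of its underside. Two steel keepers stand behind its -x wall. Fixed.
- tub_keepers (a point): On the tub at (-82, 0, 99) mm, midway between the front ends of its two keepers: upside-down L brackets 16 wide at y = -30 and +30, top at 104 mm, reaching over the heel of the closed lid with 3 mm to spare, so the heel cannot be lifted straight up.
- lid: Orange plate lid loose on the tub's rim, x -90 to +82, 124 (y), 4 thick, 0.15 to 0.31 kg. Origin: plate's underside, over the tub's centre when shut (92 up, axes as the tub's). A skirt 14 deep under its +y, -y and +x sides hangs inside the tub with 3 mm play, so it cannot slide off level; no skirt at -x (the heel). Lies flat on its skirt, origin 14 above what it lies on.
- lid_grip (a point): In the lid's black upright grip block, at lid (55, 0, 26) mm. The block is 14 thick in x, 40 wide in y, from the plate's top (4) to 34 mm above the lid's origin.
- lid_heel (a point): On the lid's underside over the outer face of the tub's -x wall, at lid (-80, 0, 0); the plate sticks out 10 mm further, under the keepers. To open: raise the grip end 0.2 to 0.4 rad (at least 0.12), turning about this edge of the wall, draw the lid some 25 mm towards the tub's +x, then lift.
- mat: Thin green mat fixed on the desk, 200 (x) x 150 (y) x 2 thick, where the lid is to lie, centred on it; either way round will do. Origin: centre of its underside.
- shoe: Clip shoe, 0.14 to 0.28 kg, standing fin up on the tub's inner floor (5 up), +x within 0.3 rad of the tub's +x. Aluminium dovetail foot 80 long (x), 16 tall; flanks lean inwards going up (25 deg from upright) and converge to +x, 5 deg each: bottom 47 wide at the -x end, 33 at the +x end (narrow, leading). Red fin on top. Origin: centre of the foot's underside.
- shoe_fin (a point): In the shoe's red upright fin, at shoe (0, 0, 49) mm: the fin is 56 long in x, 14 thick in y, from 16 to 68 mm above the shoe's origin. Grip it across y, fingertips at least 25 mm above the origin so as to clear the way's walls.
- base: Blue copy-stand base fixed on the desk, 200 (x) x 104 (y), flat bed 20 above the desk. Origin: centre of its underside. Bed from x = -100 to -5: open apron. From x = -5 to +99: two steel dovetail walls, up to 19 above the bed, overhanging inwards and converging to +x with the slopes of the shoe's foot. Bed, walls and foot are smooth metal.
- apron (a point): Middle of the apron, at base (-55, 0, 20) mm: set the shoe down here, its origin on this point, narrow end (+x) to the base's +x. Sliding in from here it has about 7 mm play each side at the entry.
- way_home (a point): On the bed at base (40, 0, 20) mm: the shoe's origin comes about here, a few mm either way, when it is wedged tight; slide it to the base's +x and push with 10 to 20 N until it stops.
- mug: Bystander, loose: white mug, 76 across, 90 tall, handle at its +y. Origin: centre of its underside.
- log: Bystander, loose: upright offcut of a branch, 66 across, 150 tall, brown. Origin: centre of its underside.
- stapler: Bystander, loose: blue and black stapler, 130 long in x, 36 wide, 49 tall. Origin: centre of its underside.
- tape_dispenser: Bystander, loose: black tape dispenser with amber roll, 130 long in x, 55 wide, 80 tall. Origin: centre of its underside.
- hole_punch: Bystander, loose: steel hole punch, 110 x 100, 61 tall. Origin: centre of its underside.
- ink_bottle: Bystander, loose: small glass ink jar with black cap, 52 across, 85 tall. Origin: centre of its underside.
- ink_pad: Bystander, loose: flat blue ink-pad tin, 110 x 75, 18 tall. Origin: centre of its underside.
There are look-alikes about, which are no part of the job. Of the things shaped like the lid, the orange one is meant.

How it is judged:
By the outcome, as a careful person would: the job done as asked, in the order asked, and still so for the second after the job is handed in, with the robot touching nothing.
It also fails if it takes over 67 s, if anything falls off the work surface, if the arm or the gripper's body presses on something with over 40 N, if the wrist force passes 120 N, or if a joint passes its speed limit or range.

ROBOT

A 6-joint arm with a two-finger parallel gripper is mounted at the origin on the work surface. World frame = base frame: x ahead of the robot, y to its left, z up, the work surface at z = 0. Lengths are in mm, angles in rad, forces in N, time in s.
With the tool pointing down it reaches from about 300 to 875 mm from the base axis. Payload 6.4 kg.
Tool frame: the origin (TCP) lies at the very end of the fingers, on their centre line; the grasp point (between the pads) lies 19 mm behind it; z points along the fingers, y is the line along which they close (so a half turn about z gives the same grasp; the last joint's range is limited). The gripper opens to 85 mm and grips with 20 to 120 N. Pads are 22 mm wide; open, the fingers measure 114 mm over their backs; the gripper's body (76 mm by 85 mm) begins 54 mm behind the grasp point. The pads swing forward as they close: fully open they stand 13 mm farther back than shut.
Start: joints at [0.92, 0.181, 1.607, -0, 1.354, -0.206], TCP at [247.4, 519.07, 231.288] pointing down, gripper open.
Joint ranges: [-2.99, 2.99], [-0.89, 2.07], [0.3, 2.58], [-1.14, 4.28], [0, 2.63], [-3.12, 3.12]. Speed limits (rad/s): [2.57, 2.57, 3.01, 3.14, 3.14, 3.14].

INTERFACE

Orientations are given as [roll, pitch, yaw] about the fixed x, y, z axes, in that order (R = Rz(yaw) Ry(pitch) Rx(roll)).
In Python, from cell import robot gives the robot as it stands.
- The arm moves only by the tool servo_tool, never from a script. Its argument "motion" is a list of rows, each a list of 3 entries, a list of its own where there are three numbers: the turn, a rotation vector about the tool's x, y, z in rad, then the shift along the tool's x, y, z in m, then the opening in per cent of the stroke, from 0 (shut) to 100 (fully open). A call has 1 to 10 rows; each row is the pose to reach, as a shift and turn from the pose commanded when the call began, along the tool's axes at that moment; what a row does not reach only later rows make up. A row lasts 1/8 s, in which the tool goes at most 62.5 mm and 10.7 degrees, less where a joint would pass 70% of its speed; a pose out of reach is approached as far as the arm can. A call with a gripper value outside its range is refused whole. The fingers move at their own pace and stop on an object; "force" is the grip in N (left out, the last holds). Time passes only in rows, so rows that repeat a pose let the fingers close. It gives the time, the measured TCP pose, the force, the opening and the grip force at its end, in the units of the state.
- robot.state(): the state, without advancing time (a new reading comes with each control period).
- robot.read_camera(name): name is "side" or "top" or "wrist"; returns a dict with "img" (480x640x3 uint8, red, green, blue), "z_map" (480x640 float32, mm along the optical axis (not along the pixel's ray), 0 where there is no reading), "fx", "fy", "cx", "cy" (pixels), "D" ([k1, k2, p1, p2, k3] as OpenCV has them; the pictures are not rectified), "cam_to_world" (4x4, takes a point from camera to world coordinates). Camera axes: x right, y up, looking along -z (the intrinsics and any distortion apply to the point x, -y, -z); pixel columns grow to the right and rows downward; lengths in mm; the calibration is good to about 2 mm. A picture is of the moment at which its call begins.
- robot.close_job(): hands the job in; it is judged then, once.
The state is a dict: "time_s": time; "joint_pos": joint angles; "dq": joint speeds; "tau": joint torques, N m; "eef_pos": TCP position; "eef_rot": TCP orientation; "force": force on the tool from outside, world axes, zero at the start; "wrist_torque": the same for the moment, N m; "width": finger opening in mm; "finger_force": force on a finger pad.
Only numpy, scipy, OpenCV 4.12 (cv2) and the standard library are available. Lean on these libraries where they do the work, as an engineer would, in place of code of your own. Each camera call takes 0.05 s, during which the arm holds its last target. There are 200 camera calls.

## Working session

There is one attempt and no reset: what is moved stays moved. The work goes in short steps, Python scripts to look and compute and a tool call to move; the robot and the scene stay as the last step left them, time stands still between calls to the robot, and variables do not carry over. Pictures are saved under pics/ and viewed, at most 10 in all, crops included, and the job is handed in when it is done.

Besides the shell and the picture viewer there is one more tool, called after ">>>" by a JSON object that holds its "method" and its "body", one argument or row to a line. servo_tool: Moves the arm, as the interface text tells. Its arguments: {"type":"object","properties":{"motion":{"type":"array","items":{"type":"array"}},"force":{"type":"number"}},"required":["motion"]}

```bash
mkdir -p pics; ls; cat > h.py <<'E'
import numpy as np, cv2, pickle
from cell import robot
from scipy.spatial.transform import Rotation as R
def cap(name,tag):
    c=robot.read_camera(name); pickle.dump(c,open(f'{tag}.pkl','wb')); cv2.imwrite(f'pics/{tag}.png',c['img'][...,::-1]); return c
def load(tag): return pickle.load(open(f'{tag}.pkl','rb'))
def rays(c,uv):
    K=np.array([[c['fx'],0,c['cx']],[0,c['fy'],c['cy']],[0,0,1]])
    p=cv2.undistortPoints(np.array(uv,float).reshape(-1,1,2),K,np.array(c['D'],float)).reshape(-1,2)
    return np.c_[p[:,0],-p[:,1],-np.ones(len(p))]
def towld(c,P): M=np.array(c['cam_to_world']); return P@M[:3,:3].T+M[:3,3]
def depth(c,uv,r=1):
    uv=np.array(uv).reshape(-1,2); z=[]
    for u,v in uv.astype(int):
        w=c['z_map'][v-r:v+r+1,u-r:u+r+1]; w=w[w>0]; z.append(np.median(w) if len(w) else np.nan)
    return towld(c,rays(c,uv)*np.array(z)[:,None])
def atz(c,uv,z):
    M=np.array(c['cam_to_world']); d=rays(c,uv)@M[:3,:3].T; o=M[:3,3]
    return o+d*((z-o[2])/d[:,2])[:,None]
def tri(c1,uv1,c2,uv2):
    out=[]
    for a,b in zip(uv1,uv2):
        A=np.zeros((3,3));B=np.zeros(3)
        for c,p in((c1,a),(c2,b)):
            M=np.array(c['cam_to_world']);d=(rays(c,[p])@M[:3,:3].T)[0];d/=np.linalg.norm(d);Q=np.eye(3)-np.outer(d,d);A+=Q;B+=Q@M[:3,3]
        out.append(np.linalg.solve(A,B))
    return np.array(out)
def cloud(c):
    v,u=np.nonzero(c['z_map']>0); uv=np.c_[u,v]
    return uv,towld(c,rays(c,uv)*c['z_map'][v,u][:,None]),c['img'][v,u]
E
python3 - <<'E'
from h import *
cap('top','top0');cap('side','side0')
s=robot.state()
for k in s: print(k,np.round(s[k],3))
E
```

```text
pics
time_s 0.1
joint_pos [ 0.92   0.181  1.608 -0.     1.354 -0.206]
dq [-0.002 -0.001 -0.002 -0.001 -0.001  0.   ]
tau [ 0.0000e+00 -4.4587e+01 -3.5224e+01 -0.0000e+00  4.0000e-03 -0.0000e+00]
eef_pos [247.114 518.657 230.493]
eef_rot [-3.14  -0.     2.697]
force [ 0.022 -0.573  0.297]
wrist_torque [-0.011  0.051 -0.002]
finger_force 0.0
width 85.387
```

View pics/top0.png

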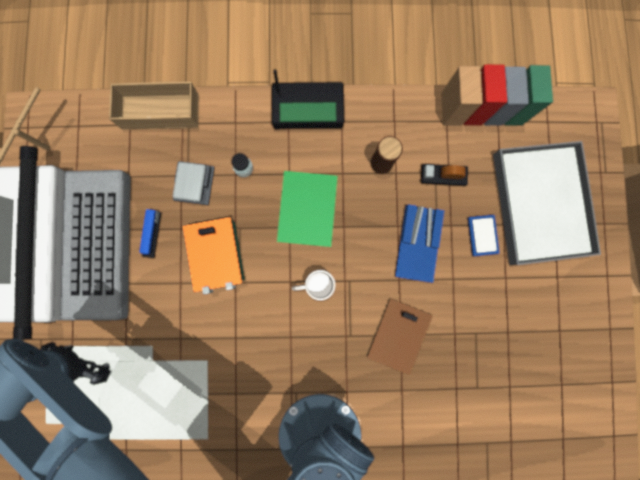

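View pics/side0.png

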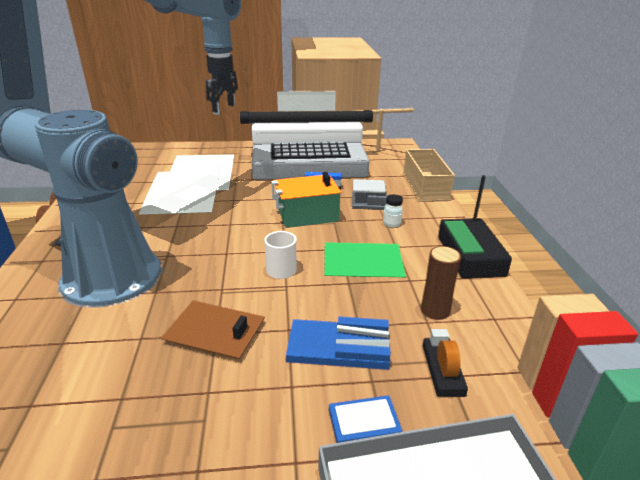

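Top view: orange lid around (213,254), with its grip at (206,231) and the keepers at (207,291) and (229,287). The mat is at (308,208). The blue base is at (420,243), with walls up-image and apron down-image. The brown lid at (400,336) is the decoy. Next I'll get metric estimates.

```bash
python3 - <<'E'
from h import *
for t in('top0','side0'):
    c=load(t);uv,P,C=cloud(c);C=C.astype(int)
    hsv=cv2.cvtColor(c['img'],cv2.COLOR_RGB2HSV)[uv[:,1],uv[:,0]].astype(int)
    M=np.array(c['cam_to_world']);print(t,M[:3,3].round(),len(uv), c['fx'])
    def box(n,m,zlo,zhi,win):
        m=m&(P[:,2]>zlo)&(P[:,2]<zhi)&(P[:,0]>win[0])&(P[:,0]<win[1])&(P[:,1]>win[2])&(P[:,1]<win[3])
        q=P[m]
        if len(q)<10: print(n,'few',len(q));return
        (ctr,sz,a)=cv2.minAreaRect(q[:,:2].astype(np.float32))
        print(n,len(q),'z',np.percentile(q[:,2],[5,50,95]).round(1),'rect',np.round(ctr,1),np.round(sz,1),round(a,1),'mean',q.mean(0).round(1))
    b=(hsv[:,1]>120)
    x=depth(c,[(206,231),(213,254),(308,208),(420,243),(207,291),(320,440)] if t=='top0' else [(308,187),(363,259),(320,350)])
    print(x.round(1))
    box('lid',b&(hsv[:,0]<18)&(hsv[:,2]>200),85,115,(300,900,0,600))
    box('gripblk',hsv[:,2]<80,108,140,(400,800,150,500))
    box('mat',b&(hsv[:,0]>50)&(hsv[:,0]<75)&(hsv[:,2]>120),-10,15,(400,900,-200,250))
    box('base',b&(hsv[:,0]>100)&(hsv[:,0]<125),12,50,(400,900,-450,-150))
E
```

```text
top0 [ 405.   21. 1358.] 305919 494.49752380096743
[[ 542.1  277.5  126. ]
 [ 486.   265.2   97.2]
 [ 616.3   21.4    3.4]
 [ 513.8 -283.1   21.8]
 [ 392.2  278.5  105.7]
 [  90.2    3.1  338.1]]
lid 3070 z [ 92.6  96.7 100.7] rect [485.7 269.2] [173.  125.5] 10.1 mean [483.9 268.5  96.6]
gripblk 61 z [122.8 126.8 130.2] rect [542.6 276.4] [11.4 33.8] 11.4 mean [542.8 276.1 126.7]
mat 3593 z [-1.9  2.8  7.4] rect [616.3  24.3] [144.7 195.4] 84.2 mean [615.7  24.3   2.8]
base 2326 z [16.7 22.3 40.5] rect [ 503.1 -339.3] [223.9 195.6] 80.7 mean [ 504.9 -285.5   25.4]
side0 [ 398. -987.  704.] 305983 481.39116934087997
[[ 490.9  257.    95.4]
 [ 615.9   19.7    2. ]
 [ 473.2 -308.5   19.8]]
lid 112 z [91.9 94.6 98.3] rect [486.8 268.3] [172.3 131.6] 9.4 mean [493.9 250.4  94.9]
gripblk 56 z [109.6 121.7 126.3] rect [543.  276.4] [11.5 40.8] 10.2 mean [542.8 270.4 119.8]
mat 2512 z [-0.9  1.4  3.6] rect [617.   23.6] [156.2 197.5] 84.0 mean [615.6  18.7   1.4]
base 3574 z [15.9 20.3 37.7] rect [ 502.7 -340.1] [222.1 198.2] 80.4 mean [ 506.4 -299.9   24.1]
```

```bash
cat >> h.py <<'E'
def plan(*poses):
    """poses: (x,y,z, yaw[, tilt axis-angle world vec]) -> turn, shift (m) in present tool axes"""
    s=robot.state(); R0=R.from_euler('xyz',s['eef_rot']); p0=np.array(s['eef_pos'])
    for q in poses:
        Rt=R.from_euler('xyz',[np.pi,0,q[3]])
        if len(q)>4: Rt=R.from_rotvec(q[4])*Rt
        print(np.round((R0.inv()*Rt).as_rotvec(),3).tolist(), np.round(R0.inv().apply(np.array(q[:3])-p0)/1000,4).tolist())
E
python3 -c "
from h import *
plan((530,274,230,1.747),(530,274,230,-1.395))"
```

```text
[-0.002, 0.0, 0.95] [-0.3606, -0.0991, 0.0005]
[-0.001, -0.002, -2.191] [-0.3606, -0.0991, 0.0005]
```

>>> {"method": "servo_tool", "body": {
  "motion": [
    [[0,0,0.95],[-0.3606,-0.0991,0],60],
    [[0,0,0.95],[-0.3606,-0.0991,0],60],
    [[0,0,0.95],[-0.3606,-0.0991,0],60],
    [[0,0,0.95],[-0.3606,-0.0991,0],60],
    [[0,0,0.95],[-0.3606,-0.0991,0],60],
    [[0,0,0.95],[-0.3606,-0.0991,0],60],
    [[0,0,0.95],[-0.3606,-0.0991,0],60],
    [[0,0,0.95],[-0.3606,-0.0991,0],60]
  ]
}}

```text
time_s: 1.1
eef_pos: [529.7, 274.3, 230.6]
eef_rot: [-3.14, -0.0, 1.746]
force: [-0.3, -0.3, -0.1]
width: 51.6
finger_force: 0.0
```

```bash
python3 - <<'E'
from h import *
c=cap('wrist','w1')
s=robot.state();print(s['time_s'],np.round(s['eef_pos'],1),np.round(s['eef_rot'],3),np.round(s['joint_pos'],2))
print(np.array(c['cam_to_world']).round(2))
E
```

```text
1.15 [529.3 275.  230.8] [-3.14  -0.     1.747] [0.28 0.23 1.55 0.   1.36 0.1 ]
[[ 9.8000e-01 -1.7000e-01 -5.0000e-02  5.1789e+02]
 [ 1.7000e-01  9.4000e-01  2.8000e-01  3.4539e+02]
 [-0.0000e+00 -2.8000e-01  9.6000e-01  3.7284e+02]
 [ 0.0000e+00  0.0000e+00  0.0000e+00  1.0000e+00]]
```

View pics/w1.png

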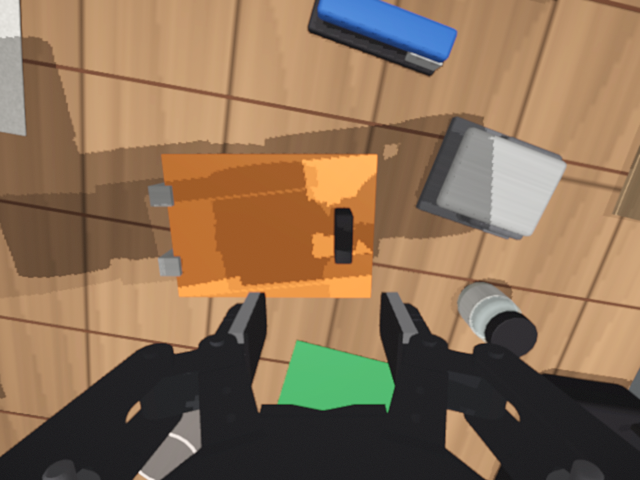

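Wrist view: the lid's plate spans about (163,154)–(377,297), the grip block is at (343,236), and the keepers at (160,195) and (170,265). The lid lies nearly parallel to the image.

```bash
python3 - <<'E'
from h import *
c=load('w1');uv,P,C=cloud(c)
hsv=cv2.cvtColor(c['img'],cv2.COLOR_RGB2HSV)[uv[:,1],uv[:,0]].astype(int)
pl=(abs(P[:,2]-96)<4)&(hsv[:,1]>150)
print('z',np.median(P[pl,2]))
r=cv2.minAreaRect(P[pl][:,:2].astype(np.float32));print(r)
g=(P[:,2]>118)&(P[:,2]<135)&(uv[:,1]<290);r=cv2.minAreaRect(P[g][:,:2].astype(np.float32));print('grip',g.sum(),np.median(P[g,2]),r,P[g].mean(0))
k=(P[:,2]>100)&(P[:,2]<110)&(uv[:,0]<185)&(uv[:,1]<290);print('keep',P[k].mean(0),np.median(P[k,2]))
print(depth(c,[(160,195),(170,265)]))
E
python3 - <<'E'
from h import *
plan((542.5,277.5,180,1.747),(542.5,277.5,101,1.747))
E
```

```text
z 95.61215875843607
((486.8088073730469, 270.4320983886719), (172.14480590820312, 123.66602325439453), 9.749542236328125)
grip 965 125.46328564190864 ((544.8912353515625, 280.5783996582031), (14.10541820526123, 39.775550842285156), 10.102829933166504) [544.54059739 281.37748413 125.27645251]
keep [401.47100264 258.32238442 103.29424012] 103.3861097403796
[[396.52775604 285.59259663 103.3601272 ]
 [407.28551418 227.39617539 103.14795577]]
[-0.001, -0.0, 0.0] [0.0002, 0.0135, 0.0508]
[-0.001, -0.0, 0.0] [0.0001, 0.0136, 0.1298]
```

>>> {"method": "servo_tool", "body": {
  "motion": [
    [[0,0,0],[0.0027,0.0163,0.05],60],
    [[0,0,0],[0.0027,0.0163,0.1],60],
    [[0,0,0],[0.0027,0.0163,0.129],60],
    [[0,0,0],[0.0027,0.0163,0.129],60],
    [[0,0,0],[0.0027,0.0163,0.129],0],
    [[0,0,0],[0.0027,0.0163,0.129],0],
    [[0,0,0],[0.0027,0.0163,0.129],0],
    [[0,0,0],[0.0027,0.0163,0.129],0],
    [[0,0,0],[0.0027,0.0163,0.129],0]
  ],
  "force": 70
}}

```text
time_s: 2.28
eef_pos: [546.9, 280.7, 104.8]
eef_rot: [3.138, -0.001, 1.747]
force: [-4.2, 1.5, 6.2]
width: 12.6
finger_force: 71.0
```

```bash
python3 - <<'E'
from h import *
c=cap('side','s1')
s=robot.state();print(s['time_s'],np.round(s['eef_pos'],1),np.round(s['eef_rot'],3),s['force'],s['wrist_torque'],s['width'])
im=c['img'][130:240,230:390];cv2.imwrite('pics/s1c.png',cv2.resize(im,None,fx=4.5,fy=4.5,interpolation=cv2.INTER_CUBIC)[...,::-1])
E
```

```text
2.325 [546.9 280.7 104.7] [ 3.138e+00 -1.000e-03  1.747e+00] [-2.62399133  1.5338883   6.19181622] [ 0.12443596  0.46238113 -0.00545845] 12.875894955298707
```

View pics/s1c.png

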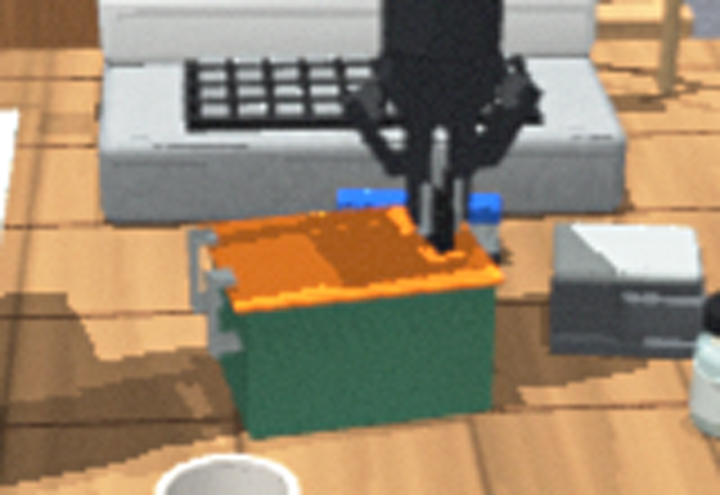

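>>> {"method": "servo_tool", "body": {
  "motion": [
    [[0,0,0],[0,0,0],26],
    [[0,0,0],[0,0,0],26],
    [[0,0,0],[0,0,0.002],26],
    [[0,0,0],[0,0,0.002],26]
  ]
}}

```text
time_s: 2.82
eef_pos: [545.6, 279.8, 99.9]
eef_rot: [-3.141, 0.0, 1.747]
force: [0.0, 0.2, 0.0]
width: 21.9
finger_force: 0.0
```

>>> {"method": "servo_tool", "body": {
  "motion": [
    [[0,0,0],[0,0,0],0],
    [[0,0,0],[0,0,0],0],
    [[0,0,0],[0,0,0],0],
    [[0,0,0],[0,0,0],0]
  ],
  "force": 70
}}

```text
time_s: 3.32
eef_pos: [546.0, 280.0, 100.3]
eef_rot: [3.141, -0.0, 1.747]
force: [1.2, 0.4, -0.1]
width: 13.0
finger_force: 69.8
```

>>> {"method": "servo_tool", "body": {
  "motion": [
    [[-0.05,0,0],[0,-0.0006,-0.0068],0],
    [[-0.1,0,0],[0,-0.0015,-0.0134],0],
    [[-0.15,0,0],[0,-0.0028,-0.0201],0],
    [[-0.2,0,0],[0,-0.0043,-0.0267],0],
    [[-0.25,0,0],[0,-0.0063,-0.0331],0],
    [[-0.3,0,0],[0,-0.0085,-0.0395],0],
    [[-0.3,0,0],[0,-0.0085,-0.0395],0]
  ]
}}

```text
time_s: 4.2
eef_pos: [536.3, 278.4, 139.6]
eef_rot: [2.843, 0.0, 1.747]
force: [-0.8, 0.0, -1.1]
width: 13.0
finger_force: 69.8
```

```bash
python3 - <<'E'
from h import *
c=cap('side','s2')
s=robot.state();print(s['time_s'],np.round(s['eef_pos'],1),np.round(s['eef_rot'],3),s['force'],s['wrist_torque'],s['width'])
im=c['img'][110:240,230:390];cv2.imwrite('pics/s2c.png',cv2.resize(im,None,fx=4.5,fy=4.5,interpolation=cv2.INTER_CUBIC)[...,::-1])
E
```

```text
4.25 [536.5 278.4 139.4] [2.844 0.    1.747] [-1.15972716  0.85431741 -1.95153496] [-0.1187591   0.62305001  0.02849459] 12.74747440219558
```

View pics/s2c.png

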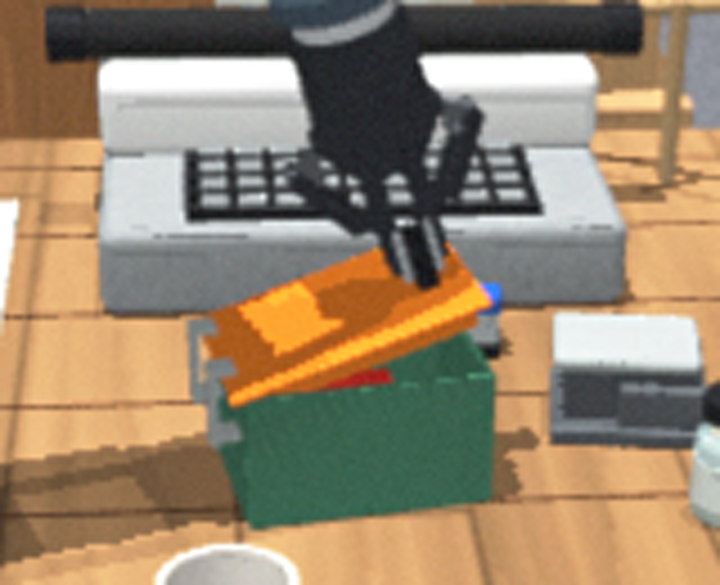

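>>> {"method": "servo_tool", "body": {
  "motion": [
    [[0,0,0],[0,0.006,0],0],
    [[0,0,0],[0,0.012,0],0],
    [[0,0,0],[0,0.018,0],0],
    [[0,0,0],[0,0.024,0],0],
    [[0,0,0],[0,0.03,0],0],
    [[0,0,0],[0,0.03,0],0],
    [[0,0,0],[0,0.039,-0.029],0],
    [[0,0,0],[0,0.048,-0.057],0],
    [[0,0,0],[0,0.057,-0.086],0],
    [[0,0,0],[0,0.0655,-0.1146],0]
  ]
}}

```text
time_s: 5.5
eef_pos: [565.4, 283.5, 269.4]
eef_rot: [2.842, 0.0, 1.747]
force: [0.1, -0.3, -2.7]
width: 12.6
finger_force: 69.7
```

```bash
python3 - <<'E'
from h import *
s=robot.state();print(s['time_s'],np.round(s['eef_pos'],1),np.round(s['eef_rot'],3),s['force'],s['wrist_torque'],s['width'])
# mat pose from top contour at z=2, tub interior
c=load('top0');hsv=cv2.cvtColor(c['img'],cv2.COLOR_RGB2HSV)
m=((hsv[...,0]>50)&(hsv[...,0]<75)&(hsv[...,1]>120)&(hsv[...,2]>120)).astype(np.uint8);m[:150]=0
uv=np.argwhere(m)[:,::-1];r=cv2.minAreaRect(atz(c,uv,2.)[:,:2].astype(np.float32));print(r)
c=load('side0');hsv=cv2.cvtColor(c['img'],cv2.COLOR_RGB2HSV)
m=((hsv[...,0]>50)&(hsv[...,0]<75)&(hsv[...,1]>120)&(hsv[...,2]>120)).astype(np.uint8);m[:,415:]=0;m[:230]=0
uv=np.argwhere(m)[:,::-1];r=cv2.minAreaRect(atz(c,uv,2.)[:,:2].astype(np.float32));print(r)
# mug and others extents
for t in('top0',):
    c=load(t)
    print(depth(c,[(319,272),(388,145),(241,160)]))
E
```

```text
5.5 [565.4 283.5 269.4] [2.842 0.    1.747] [ 0.0963925  -0.27006919 -2.70324059] [-0.085468    0.20115905  0.02647391] 12.57488824409647
((616.5465698242188, 24.266891479492188), (144.5986328125, 195.33395385742188), 84.1984634399414)
((616.425537109375, 21.663249969482422), (148.95828247070312, 196.59579467773438), 84.08444213867188)
[[ 437.93616566   -5.56052268   51.05952606]
 [ 750.76204642 -181.00883676  151.85792492]
 [ 732.49480793  195.46113152   86.39993722]]
```

```bash
python3 - <<'E'
from h import *
plan((673.1,16.3,200,1.472),(673.1,16.3,80,1.472),(673.1,16.3,30,1.472))
E
```

```text
[0.298, -0.041, 0.273] [-0.2819, 0.0361, 0.0838]
[0.298, -0.041, 0.273] [-0.2819, 0.0007, 0.1985]
[0.298, -0.041, 0.273] [-0.2819, -0.0141, 0.2463]
```

>>> {"method": "servo_tool", "body": {
  "motion": [
    [[0.06,-0.008,0.055],[-0.045,0.006,0.012],0],
    [[0.12,-0.016,0.11],[-0.09,0.012,0.025],0],
    [[0.18,-0.024,0.165],[-0.14,0.018,0.04],0],
    [[0.24,-0.032,0.22],[-0.19,0.024,0.055],0],
    [[0.298,-0.041,0.273],[-0.24,0.03,0.07],0],
    [[0.298,-0.041,0.273],[-0.2819,0.0361,0.0838],0],
    [[0.298,-0.041,0.273],[-0.2819,0.024,0.123],0],
    [[0.298,-0.041,0.273],[-0.2819,0.0124,0.161],0],
    [[0.298,-0.041,0.273],[-0.2819,0.0007,0.1985],0],
    [[0.298,-0.041,0.273],[-0.2819,0.0007,0.1985],0]
  ]
}}

```text
time_s: 6.75
eef_pos: [670.2, 16.8, 74.9]
eef_rot: [-3.133, -0.001, 1.472]
force: [0.0, 0.2, -4.0]
width: 12.6
finger_force: 69.7
```

```bash
python3 - <<'E'
from h import *
c=cap('top','t2');b=cap('side','s3')
s=robot.state();print(s['time_s'],np.round(s['eef_pos'],1),np.round(s['eef_rot'],3),s['force'],s['wrist_torque'],s['width'])
for c,n in((c,'top'),(b,'side')):
    uv,P,C=cloud(c)
    hsv=cv2.cvtColor(c['img'],cv2.COLOR_RGB2HSV)[uv[:,1],uv[:,0]].astype(int)
    m=(hsv[:,1]>150)&(hsv[:,0]<18)&(hsv[:,2]>130)&(P[:,2]>50)&(P[:,2]<110)&(abs(P[:,0]-616)<120)&(abs(P[:,1]-23)<110)
    q=P[m];A=np.c_[q[:,:2]-[616,23],np.ones(len(q))];co=np.linalg.lstsq(A,q[:,2],rcond=None)[0]
    print(n,m.sum(),co,cv2.minAreaRect(q[:,:2].astype(np.float32)))
plan((673.1,16.3,40,1.472),(673.1,16.3,27,1.472))
E
```

```text
6.85 [674.   16.4  80.1] [ 3.141 -0.     1.472] [ 1.55727648 -0.4369871  -2.40984105] [ 0.00943214 -0.19316049 -0.00029362] 13.033278795234091
top 459 [-1.40285334e-03  4.03581368e-03  7.12473269e+01] ((666.18359375, 26.202213287353516), (106.6678237915039, 63.127315521240234), 82.45716857910156)
side 1471 [1.36777232e-02 4.28748903e-02 7.19462610e+01] ((612.997314453125, 21.2906494140625), (131.62179565429688, 172.25921630859375), 84.03129577636719)
[0.001, -0.0, -0.0] [-0.0002, -0.0009, 0.0401]
[0.001, -0.0, -0.0] [-0.0002, -0.0009, 0.0531]
```

>>> {"method": "servo_tool", "body": {
  "motion": [
    [[0,0,0],[0,0,0.015],0],
    [[0,0,0],[0,0,0.03],0],
    [[0,0,0],[0,0,0.043],0],
    [[0,0,0],[0,0,0.049],0],
    [[0,0,0],[0,0,0.053],0],
    [[0,0,0],[0,0,0.053],0]
  ]
}}

```text
time_s: 7.6
eef_pos: [673.5, 16.3, 26.0]
eef_rot: [-3.141, -0.0, 1.472]
force: [-0.2, -0.8, -2.6]
width: 12.9
finger_force: 69.5
```

>>> {"method": "servo_tool", "body": {
  "motion": [
    [[0,0,0],[0,0,0.0015],0],
    [[0,0,0],[0,0,0.0025],0],
    [[0,0,0],[0,0,0.003],0],
    [[0,0,0],[0,0,0.003],0]
  ]
}}

```text
time_s: 8.1
eef_pos: [674.0, 16.3, 24.3]
eef_rot: [3.14, -0.0, 1.472]
force: [-2.1, -0.3, 6.1]
width: 12.8
finger_force: 70.9
```

>>> {"method": "servo_tool", "body": {
  "motion": [
    [[0,0,0],[0,0,-0.002],30],
    [[0,0,0],[0,0,-0.002],30],
    [[0,0,0],[0,0,-0.004],30],
    [[0,0,0],[0,0,-0.03],30],
    [[0,0,0],[0,0,-0.09],30],
    [[0,0,0],[0,0,-0.12],30]
  ]
}}

```text
time_s: 8.85
eef_pos: [675.1, 16.1, 147.0]
eef_rot: [3.137, -0.0, 1.472]
force: [0.3, -0.2, 0.4]
width: 25.3
finger_force: 0.0
```

```bash
python3 - <<'E'
from h import *
plan((500,273,250,.172))
E
```

```text
[0.004, -0.003, 1.3] [0.2383, -0.1992, -0.104]
```

>>> {"method": "servo_tool", "body": {
  "motion": [
    [[0,0,1.3],[0.2383,-0.1992,-0.104],40],
    [[0,0,1.3],[0.2383,-0.1992,-0.104],40],
    [[0,0,1.3],[0.2383,-0.1992,-0.104],40],
    [[0,0,1.3],[0.2383,-0.1992,-0.104],40],
    [[0,0,1.3],[0.2383,-0.1992,-0.104],40],
    [[0,0,1.3],[0.2383,-0.1992,-0.104],40],
    [[0,0,1.3],[0.2383,-0.1992,-0.104],40],
    [[0,0,1.3],[0.2383,-0.1992,-0.104],40],
    [[0,0,1.3],[0.2383,-0.1992,-0.104],40],
    [[0,0,1.3],[0.2383,-0.1992,-0.104],40]
  ]
}}

```text
time_s: 10.1
eef_pos: [499.0, 272.8, 247.0]
eef_rot: [-3.141, 0.0, 0.173]
force: [0.3, 0.0, 0.2]
width: 34.2
finger_force: 0.0
```

```bash
python3 - <<'E'
from h import *
c=cap('wrist','w2');t=cap('top','t3')
s=robot.state();print(s['time_s'],np.round(s['eef_pos'],1),np.round(s['eef_rot'],3))
uv,P,C=cloud(t)
hsv=cv2.cvtColor(t['img'],cv2.COLOR_RGB2HSV)[uv[:,1],uv[:,0]].astype(int)
m=(hsv[:,1]>150)&(hsv[:,0]<18)&(hsv[:,2]>170)&(P[:,2]>10)&(P[:,2]<30)&(abs(P[:,0]-616)<120)&(abs(P[:,1]-23)<110)
print('lid',m.sum(),np.median(P[m,2]),cv2.minAreaRect(P[m][:,:2].astype(np.float32)))
E
```

```text
10.2 [499.  272.8 247.1] [-3.141  0.     0.172]
lid 2612 20.957263763788433 ((614.4932250976562, 22.048309326171875), (122.44953155517578, 170.71926879882812), 84.32537841796875)
```

View pics/w2.png

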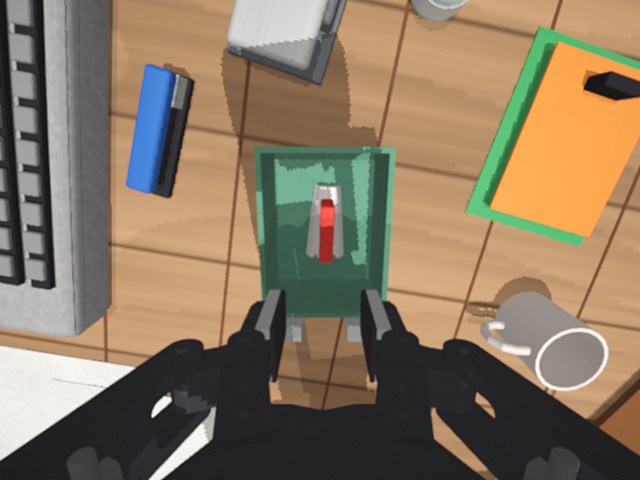

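The lid lies flat, 2 mm from the mat's centre. The shoe is visible in the tub, its red fin at (327,200)–(327,262), narrow end up-image (tub +x).

```bash
python3 - <<'E'
from h import *
c=load('w2');uv,P,C=cloud(c)
hsv=cv2.cvtColor(c['img'],cv2.COLOR_RGB2HSV)[uv[:,1],uv[:,0]].astype(int)
w=(uv[:,0]>290)&(uv[:,0]<360)&(uv[:,1]>175)&(uv[:,1]<275)
red=w&(hsv[:,1]>150)&((hsv[:,0]<8)|(hsv[:,0]>172))
print('red z',np.percentile(P[red,2],[5,50,95]))
for lo,hi in((66,80),):
    m=red&(P[:,2]>lo)&(P[:,2]<hi);print('fin top',m.sum(),np.median(P[m,2]),cv2.minAreaRect(P[m][:,:2].astype(np.float32)))
# red pixels contour at top plane incl. direction
f=w&(P[:,2]>15)&(P[:,2]<26)&(hsv[:,1]<60)
print('foot',f.sum(),np.median(P[f,2]),cv2.minAreaRect(P[f][:,:2].astype(np.float32)))
# rim of tub
r=(abs(P[:,2]-92)<4)&(uv[:,0]>250)&(uv[:,0]<400)&(uv[:,1]>140)&(uv[:,1]<320)&(hsv[:,0]>60)&(hsv[:,0]<95)&(hsv[:,1]>80)
print('rim',r.sum(),cv2.minAreaRect(P[r][:,:2].astype(np.float32)))
t=load('top0')
c=load('t3');uvs=[]
uv,P,C=cloud(c);hsv=cv2.cvtColor(c['img'],cv2.COLOR_RGB2HSV)[uv[:,1],uv[:,0]].astype(int)
m=(hsv[:,1]>170)&((hsv[:,0]<6)|(hsv[:,0]>172))&(abs(P[:,0]-490)<70)&(abs(P[:,1]-270)<60);print('top red',m.sum(),P[m].mean(0),np.median(P[m],0))
E
```

```text
red z [52.09667069 72.49485852 73.81125995]
fin top 723 72.62182261140413 ((489.1689758300781, 268.2085876464844), (54.461509704589844, 12.850153923034668), 8.812843322753906)
foot 959 18.720873201376264 ((488.1083068847656, 270.2293395996094), (80.49578094482422, 37.00792694091797), 10.497025489807129)
rim 2638 ((490.57855224609375, 270.19683837890625), (159.17030334472656, 118.80967712402344), 9.918784141540527)
top red 122 [487.75535883 262.40460614  78.13266929] [487.95678159 262.54299567  72.41257488]
```

```bash
python3 - <<'E'
from h import *
plan((489,268.5,36,.16))
E
```

```text
[-0.0, 0.0, 0.012] [-0.0105, 0.0026, 0.2111]
```

>>> {"method": "servo_tool", "body": {
  "motion": [
    [[0,0,0.012],[-0.0105,0.0026,0.05],40],
    [[0,0,0.012],[-0.0105,0.0026,0.1],40],
    [[0,0,0.012],[-0.0105,0.0026,0.15],40],
    [[0,0,0.012],[-0.0105,0.0026,0.195],40],
    [[0,0,0.012],[-0.0105,0.0026,0.211],40],
    [[0,0,0.012],[-0.0105,0.0026,0.211],25],
    [[0,0,0.012],[-0.0105,0.0026,0.211],0],
    [[0,0,0.012],[-0.0105,0.0026,0.211],0],
    [[0,0,0.012],[-0.0105,0.0026,0.211],0],
    [[0,0,0.012],[-0.0105,0.0026,0.211],0]
  ],
  "force": 70
}}

```text
time_s: 11.45
eef_pos: [489.6, 269.0, 37.3]
eef_rot: [-3.141, -0.002, 0.16]
force: [-0.9, -1.1, 4.9]
width: 13.2
finger_force: 71.0
```

>>> {"method": "servo_tool", "body": {
  "motion": [
    [[0,0,0],[0,0,-0.02],0],
    [[0,0,0],[0,0,-0.06],0],
    [[0,0,0],[0,0,-0.11],0],
    [[0,0,0],[0,0,-0.165],0]
  ]
}}

```text
time_s: 11.95
eef_pos: [488.2, 268.5, 202.1]
eef_rot: [-3.142, 0.002, 0.16]
force: [0.6, -0.5, -2.7]
width: 13.2
finger_force: 69.8
```

```bash
python3 - <<'E'
from h import *
s=robot.state();print(s['time_s'],np.round(s['eef_pos'],1),np.round(s['eef_rot'],3),s['width'],s['force'])
c=load('top0')
a=c['img'][190:295,380:460];cv2.imwrite('pics/b0.png',cv2.resize(a,None,fx=6,fy=5.7,interpolation=cv2.INTER_CUBIC)[...,::-1])
for t in('top0','side0'):
    c=load(t);uv,P,C=cloud(c);hsv=cv2.cvtColor(c['img'],cv2.COLOR_RGB2HSV)[uv[:,1],uv[:,0]].astype(int)
    m=(abs(P[:,0]-510)<130)&(abs(P[:,1]+285)<78)&(hsv[:,0]>100)&(hsv[:,0]<125)&(hsv[:,1]>120)&(P[:,2]>12)&(P[:,2]<45)
    M=np.zeros(c['img'].shape[:2],np.uint8);M[uv[m,1],uv[m,0]]=1
    print(t,m.sum(),np.median(P[m,2]),cv2.minAreaRect(P[m][:,:2].astype(np.float32)))
    lo=m&(P[:,2]<27);print('  bed',cv2.minAreaRect(P[lo][:,:2].astype(np.float32)))
E
```

```text
11.95 [488.2 268.5 202.1] [-3.142e+00  2.000e-03  1.600e-01] 13.243901107436253 [ 0.62287658 -0.45062369 -2.71688569]
top0 2198 22.47490971861123 ((512.831298828125, -279.40960693359375), (102.44538116455078, 195.51974487304688), 80.62212371826172)
  bed ((512.841064453125, -279.2179870605469), (102.31017303466797, 195.5007781982422), 80.89279174804688)
side0 3382 20.471482409895373 ((512.71484375, -283.6794738769531), (105.59615325927734, 198.24383544921875), 79.77115631103516)
  bed ((512.71484375, -283.6794738769531), (105.59615325927734, 198.24383544921875), 79.77115631103516)
```

View pics/b0.png

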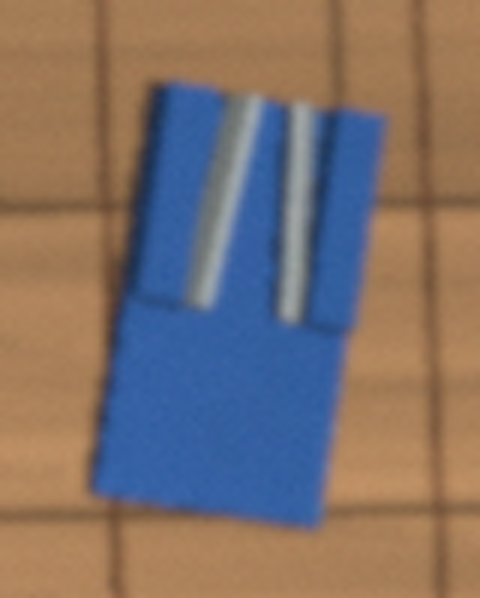

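The enlarged crop shows the walls up-image (+x), the apron at the bottom, and the way converging upward. Base is at about (512.8,-281.5) with yaw about -0.169. I'll carry the shoe over the apron and check from near.

```bash
python3 - <<'E'
from h import *
plan((458.6,-272.2,190,-.169))
E
```

```text
[0.0, 0.001, 0.329] [-0.1152, 0.5292, 0.0122]
```

>>> {"method": "servo_tool", "body": {
  "motion": [
    [[0,0,0.033],[-0.0115,0.053,0.001],0],
    [[0,0,0.066],[-0.023,0.106,0.002],0],
    [[0,0,0.099],[-0.0345,0.159,0.004],0],
    [[0,0,0.132],[-0.046,0.212,0.005],0],
    [[0,0,0.165],[-0.058,0.265,0.006],0],
    [[0,0,0.198],[-0.069,0.318,0.007],0],
    [[0,0,0.231],[-0.081,0.371,0.008],0],
    [[0,0,0.264],[-0.092,0.424,0.01],0],
    [[0,0,0.297],[-0.104,0.477,0.011],0],
    [[0,0,0.329],[-0.1152,0.5292,0.0122],0]
  ]
}}

```text
time_s: 13.2
eef_pos: [458.9, -273.7, 188.9]
eef_rot: [-3.141, -0.0, -0.171]
force: [0.6, 0.5, -2.2]
width: 13.1
finger_force: 70.0
```

```bash
python3 - <<'E'
from h import *
c=cap('wrist','w3');c=cap('wrist','w4')
s=robot.state();print(s['time_s'],np.round(s['eef_pos'],1),np.round(s['eef_rot'],3),s['width'])
uv,P,C=cloud(c);hsv=cv2.cvtColor(c['img'],cv2.COLOR_RGB2HSV)[uv[:,1],uv[:,0]].astype(int)
m=(abs(P[:,0]-510)<130)&(abs(P[:,1]+285)<78)&(hsv[:,0]>100)&(hsv[:,0]<125)&(hsv[:,1]>120)&(P[:,2]>12)&(P[:,2]<26)
print(m.sum(),np.median(P[m,2]),cv2.minAreaRect(P[m][:,:2].astype(np.float32)))
# foot bottom of the carried shoe
f=(abs(P[:,0]-458)<60)&(abs(P[:,1]+272)<40)&(P[:,2]>140)&(P[:,2]<185)&(uv[:,1]<400);print('shoe',f.sum(),np.percentile(P[f],[2,50,98],axis=0).round(1))
E
```

```text
13.3 [ 458.7 -277.1  189. ] [ 3.139e+00 -1.000e-03 -1.750e-01] 12.83378034978529
11102 19.70820639344828 ((514.0525512695312, -279.7945556640625), (102.10623931884766, 197.71449279785156), 80.1318130493164)
shoe 3547 [[ 456.1 -299.7  159. ]
 [ 484.9 -285.9  170.2]
 [ 497.5 -264.3  181.4]]
```

View pics/w4.png

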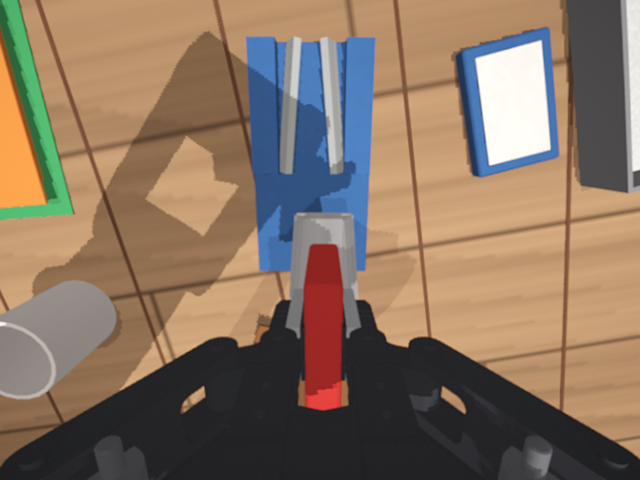

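```bash
python3 - <<'E'
from h import *
s=robot.state();print(np.round(s['eef_pos'],1),np.round(s['eef_rot'],3))
plan((459.3,-271.3,58,-.171))
c=load('w4');uv,P,C=cloud(c);hsv=cv2.cvtColor(c['img'],cv2.COLOR_RGB2HSV)[uv[:,1],uv[:,0]].astype(int)
a=-.171;o=np.array([513.5,-280.7]);D=P[:,:2]-o;bx=D@[np.cos(a),np.sin(a)];by=D@[-np.sin(a),np.cos(a)]
st=(hsv[:,1]<60)&(P[:,2]>34)&(P[:,2]<44)&(bx>-10)&(bx<102)&(abs(by)<40)
for lo in range(0,100,20):
    k=st&(bx>=lo)&(bx<lo+20); l=by[k&(by>0)];r=by[k&(by<0)]
    print(lo,k.sum(),[np.round(np.median(q),1) if len(q) else None for q in(l,r)],[np.round(q,1) for q in(l.min() if len(l) else 0,r.max() if len(r) else 0)])
E
```

```text
[ 458.7 -277.1  189. ] [ 3.139e+00 -1.000e-03 -1.750e-01]
[0.002, -0.001, -0.004] [-0.0005, -0.0061, 0.131]
0 438 [np.float64(19.2), np.float64(-18.1)] [np.float64(15.2), np.float64(-13.9)]
20 441 [np.float64(17.3), np.float64(-16.4)] [np.float64(13.1), np.float64(-12.3)]
40 474 [np.float64(15.4), np.float64(-15.5)] [np.float64(11.8), np.float64(-11.5)]
60 510 [np.float64(13.6), np.float64(-13.1)] [np.float64(9.6), np.float64(-9.2)]
80 507 [np.float64(11.9), np.float64(-11.6)] [np.float64(7.8), np.float64(-7.7)]
```

>>> {"method": "servo_tool", "body": {
  "motion": [
    [[0,0,0],[0.0005,-0.001,0.03],0],
    [[0,0,0],[0.0005,-0.001,0.07],0],
    [[0,0,0],[0.0005,-0.001,0.11],0],
    [[0,0,0],[0.0005,-0.001,0.128],0],
    [[0,0,0],[0.0005,-0.001,0.128],0],
    [[0,0,0],[0.0005,-0.001,0.128],0]
  ]
}}

```text
time_s: 14.05
eef_pos: [461.1, -271.8, 62.5]
eef_rot: [3.14, -0.002, -0.169]
force: [0.6, -0.6, -2.4]
width: 13.2
finger_force: 70.0
```

```bash
python3 - <<'E'
from h import *
s=robot.state();print(np.round(s['eef_pos'],1),np.round(s['eef_rot'],3))
plan((459.3,-271.3,52.3,-.171))
E
```

```text
[ 461.1 -271.8   62.5] [ 3.14e+00 -2.00e-03 -1.69e-01]
[0.001, -0.002, 0.002] [-0.0019, -0.0002, 0.0102]
```

Lower slowly to contact on the apron.

>>> {"method": "servo_tool", "body": {
  "motion": [
    [[0,0,0],[-0.001,0,0.005],0],
    [[0,0,0],[-0.001,0,0.008],0],
    [[0,0,0],[-0.001,0,0.0095],0],
    [[0,0,0],[-0.001,0,0.0105],0],
    [[0,0,0],[-0.001,0,0.0105],0]
  ]
}}

```text
time_s: 14.68
eef_pos: [460.0, -271.8, 52.2]
eef_rot: [3.141, -0.002, -0.169]
force: [-2.8, 1.9, 10.0]
width: 13.0
finger_force: 71.8
```

>>> {"method": "servo_tool", "body": {
  "motion": [
    [[0,0,0],[0.005,0,-0.0005],0],
    [[0,0,0],[0.013,0,-0.0005],0],
    [[0,0,0],[0.022,0,-0.0005],0],
    [[0,0,0],[0.031,0,-0.0005],0],
    [[0,0,0],[0.04,0,-0.0005],0],
    [[0,0,0],[0.049,0,-0.0005],0],
    [[0,0,0],[0.058,0,-0.0005],0],
    [[0,0,0],[0.067,0,-0.0005],0],
    [[0,0,0],[0.075,0,-0.0005],0],
    [[0,0,0],[0.08,0,-0.0005],0]
  ]
}}

```text
time_s: 15.92
eef_pos: [539.0, -285.2, 52.3]
eef_rot: [3.141, -0.002, -0.169]
force: [-3.8, 1.3, 6.9]
width: 13.3
finger_force: 71.5
```

```bash
python3 - <<'E'
from h import *
s=robot.state();p=np.array(s['eef_pos']);a=-.171;d=p[:2]-[513.5,-280.7]
ca,sa=np.cos(a),np.sin(a);f=s['force']
print(p.round(1),np.round(s['eef_rot'],3),'base',d@[ca,sa],d@[-sa,ca],'F along',f[0]*ca+f[1]*sa,'lat',-f[0]*sa+f[1]*ca,f[2],s['wrist_torque'])
E
```

```text
[ 539.  -285.2   52.3] [ 3.141e+00 -2.000e-03 -1.690e-01] base 25.853429903921572 -0.09716513942952698 F along -3.9330074724205732 lat 0.6072477934118474 6.914300071386475 [0.11766125 0.32931499 0.00478311]
```

>>> {"method": "servo_tool", "body": {
  "motion": [
    [[0,0,0],[0.003,0,-0.0005],0],
    [[0,0,0],[0.006,0,-0.0005],0],
    [[0,0,0],[0.009,0,-0.0005],0],
    [[0,0,0],[0.012,0,-0.0005],0],
    [[0,0,0],[0.013,0,-0.0005],0],
    [[0,0,0],[0.014,0,-0.0005],0]
  ]
}}

```text
time_s: 16.68
eef_pos: [551.6, -287.4, 52.3]
eef_rot: [3.141, 0.0, -0.169]
force: [-5.8, -0.5, 8.2]
width: 13.3
finger_force: 71.8
```

>>> {"method": "servo_tool", "body": {
  "motion": [
    [[0,0,0],[0.001,0,0],0],
    [[0,0,0],[0.002,0,0],0],
    [[0,0,0],[0.003,0,0],0],
    [[0,0,0],[0.004,0,0],0],
    [[0,0,0],[0.004,0,0],0]
  ]
}}

```text
time_s: 17.3
eef_pos: [553.4, -287.8, 52.3]
eef_rot: [-3.142, 0.005, -0.17]
force: [-14.8, 0.6, 14.9]
width: 12.9
finger_force: 73.0
```

>>> {"method": "servo_tool", "body": {
  "motion": [
    [[0,0,0],[0.001,0,-0.0005],0],
    [[0,0,0],[0.0018,0,-0.001],0],
    [[0,0,0],[0.0018,0,-0.001],0],
    [[0,0,0],[0.0018,0,-0.001],0]
  ]
}}

```text
time_s: 17.8
eef_pos: [553.4, -287.8, 52.3]
eef_rot: [-3.141, 0.009, -0.17]
force: [-20.1, 1.0, 14.8]
width: 12.9
finger_force: 72.7
```

>>> {"method": "servo_tool", "body": {
  "motion": [
    [[0,0,0],[-0.002,0,-0.001],0],
    [[0,0,0],[-0.004,0,-0.002],0],
    [[0,0,0],[-0.004,0,-0.002],30],
    [[0,0,0],[-0.004,0,-0.002],30],
    [[0,0,0],[-0.004,0,-0.002],30],
    [[0,0,0],[-0.004,0,-0.03],30],
    [[0,0,0],[-0.004,0,-0.08],30],
    [[0,0,0],[-0.004,0,-0.14],30],
    [[0,0,0],[-0.004,0,-0.14],30],
    [[0,0,0],[-0.004,0,-0.14],30]
  ]
}}

```text
time_s: 19.05
eef_pos: [553.5, -286.8, 192.5]
eef_rot: [-3.141, -0.0, -0.169]
force: [-0.4, 0.5, -0.5]
width: 25.9
finger_force: 0.0
```

```bash
python3 - <<'E'
from h import *
w=cap('wrist','w5');t=cap('top','t5')
s=robot.state();print(s['time_s'],np.round(s['eef_pos'],1),s['force'],s['width'])
uv,P,C=cloud(w);hsv=cv2.cvtColor(w['img'],cv2.COLOR_RGB2HSV)[uv[:,1],uv[:,0]].astype(int)
a=-.171;o=np.array([513.5,-280.7]);D=P[:,:2]-o;bx=D@[np.cos(a),np.sin(a)];by=D@[-np.sin(a),np.cos(a)]
m=(hsv[:,1]>150)&((hsv[:,0]<8)|(hsv[:,0]>172))&(P[:,2]>82)&(P[:,2]<95)&(abs(by)<40)&(bx>-20)&(bx<100)
r=cv2.minAreaRect(np.c_[bx,by][m].astype(np.float32));print('fin top base',m.sum(),np.median(P[m,2]),r)
d=cv2.absdiff(load('top0')['img'],t['img']);cv2.imwrite('pics/t5d.png',np.vstack([t['img'][60:360,100:520]])[...,::-1])
E
```

```text
19.15 [ 552.6 -286.2  190.6] [ 0.57274496  0.50757469 -1.2878059 ] 25.72056570325792
fin top base 1169 87.5733133523849 ((38.74660110473633, 0.17205524444580078), (12.559450149536133, 55.3317985534668), 89.79301452636719)
```

View pics/w5.png

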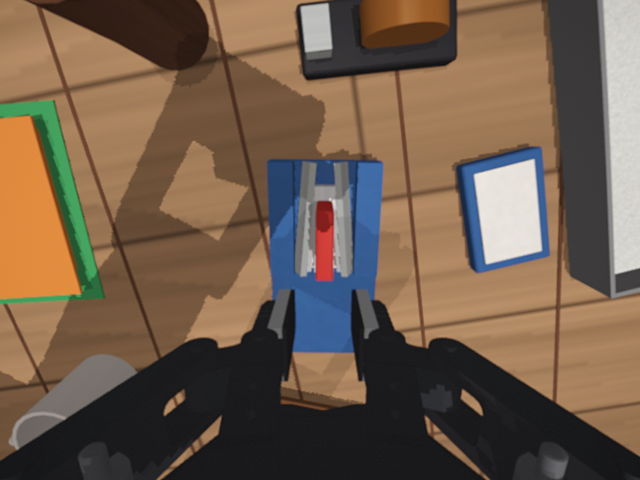

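View pics/t5d.png

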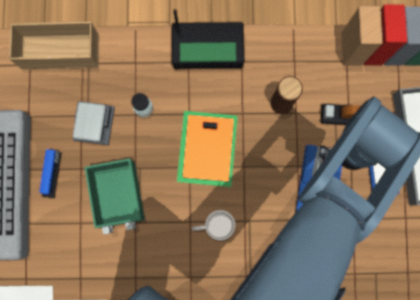

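The shoe's fin stands upright at (324,240), seated between the walls at base x≈39, y≈0, with its top at 87.6 mm (88 expected). The lid is centred on the mat, the bystanders are where they were, and the gripper is clear.

```bash
python3 -c "
from h import *
print(robot.close_job())"
```

```text
the job is handed in; nothing more can be done
None
```

The job is handed in after about 19 s of robot time: the orange lid lies flat, grip up, within about 2 mm of the mat's centre, and the shoe is wedged tight in the way (it held at 20 N) and released; the other things looked unmoved where the last pictures showed them.

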